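# Press the repaired book

## Task

Slide the small grey book straight back on the book press until it rests square against the back stop, in the middle under the pressing plate. Then wind the T-handle clockwise, taking its ends in turn as needed, until it comes up against its stop and the plate holds the book tight, and let go. Leave everything else on the desk where it is.

Things in the scene. Friction and masses are not known exactly. Their poses are not given: they have to be found in the camera images.
- press: small fixed book press; wooden base 250 x 190 x 18 mm, reaching from 175 mm in front of the screw (feed table) to 75 mm behind it. Origin on the desk below the screw; x points from its front to its back, y to its left, z up. Its front faces away from the robot (x towards the robot, within 0.3 rad). Two 16 mm posts at x 0, y +-78 mm carry a steel cross beam; a vertical screw with a T-handle passes through it
- beam (a point): centre of the cross beam's underside, 95 mm above the desk, axes as the press. The beam is 80 mm (x) x 190 mm (y) x 25 mm high, so its top is 120 mm above the desk (post nuts 126 mm)
- stop (a point): middle of the foot of the back stop's front face, on the base's top, 50 mm behind the screw. The stop is a dark wooden strip 22 mm high, 130 mm wide, 16 mm thick
- seat (a point): point on the base's top, 18 mm above the desk, directly below the screw, axes as the press: where the centre of the book's underside belongs (rear end against the back stop, square and central)
- book: small grey book, 100 mm long (x), 62 wide (y), 22 thick, 0.09-0.18 kg, lying on the front of the press's base, askew, its rear end just at the plate's front edge. Origin: centre of its underside; x points roughly to the back. When home, its front end is 50 mm in front of the screw: beam and handle leave no room there for an upright gripper, so push it home with the tool's upper end leaning away from the press (some 25 degrees)
- platen: flat steel pressing plate under the beam, 84 mm (x) x 86 mm (y) x 10 mm, centred on the screw. Origin: centre of its underside. At the start it hangs 5 to 7 mm above the height of the book's top; it comes down 1.8 mm per radian of the handle and bears on the book through a spring in the screw: the last 2.8 rad of winding build up about 14 N
- handle (a joint): T-handle angle in rad, growing clockwise seen from above. 0: bar straight across the press, end_a to its left (+y). Starts between -0.4 and 0.8; the plate meets the book at 3.4; fixed stop at 6.2 (fully tight). It stays where it is left; turning takes about 0.15 N m (2.5 N at 60 mm from the screw), hardly more when pressing
- hub (a point): middle of the T-handle's bar, on the screw axis, 168 mm above the desk at handle 0 and 1.8 mm lower per radian. The bar is a plain steel rod 11 mm thick with an 18 mm black ball centred 75 mm from the screw at each end; the hub is 26 mm thick and reaches 10 mm above and 24 mm below the bar's axis
- end_a (a point): centre of the ball at one end of the T-handle's bar, 75 mm from the screw axis
- end_b (a point): centre of the ball at the other end of the bar
- glue: white glue bottle, 60 mm across, 170 mm tall, standing just behind the press (robot side), on its +y side (bystander); origin at the centre of its underside
- pencil_pot: clay pot with pencils, 72 mm across, 174 mm tall to the pencil tips, standing just behind the press (robot side), on its -y side (bystander); origin at the centre of its underside
- brush: paste brush 170 mm long, lying beside the press on its +y side (bystander); origin on its underside
- weight: brass paperweight, 48 mm across, 56 mm tall, beside the press on its -y side (bystander); origin at the centre of its underside
- mug: white coffee mug, 80 mm across, 95 mm tall (bystander); origin at the centre of its underside
- stapler: black stapler, 140 mm long, 45 mm tall (bystander); origin at the centre of its underside

How it is judged:
On the way, in this order (a step that is already met when the one before it is completed fails the run):
1. the book is home against the back stop, square and central, with the plate still open (x of book in the frame of seat between -0.006 and 0.006 m and y of book in the frame of seat between -0.01 and 0.01 m and z of book in the frame of seat below 0.005 m and angle between the x axis of book and the x axis of press, either way round below 0.1 rad and value of joint handle below 3.4 rad), for 0.2 s.
2. the T-handle is wound to its stop and the plate presses the book (x of book in the frame of seat between -0.006 and 0.006 m and y of book in the frame of seat between -0.01 and 0.01 m and z of book in the frame of seat below 0.005 m and angle between the x axis of book and the x axis of press, either way round below 0.1 rad and value of joint handle above 5.9 rad and contact force between platen and book above 8 N), for 0.2 s.
At the end, for the whole second after the job is handed in: The book lies flat under the plate with its centre within 6 mm front to back and 10 mm sideways of the seat and its length within 0.10 rad of the press's, the T-handle is within 0.3 rad of its stop at 6.2 rad and still, and the plate presses the book with more than 8 N (all of step 2 and velocity of joint handle between -0.05 and 0.05 rad/s and linear speed of book below 0.01 m/s); the robot touches nothing.
It fails at once if a bystander is moved by more than 25 mm (distance of any of glue, pencil_pot, brush, weight, mug, stapler from where it was at the start of the episode above 0.025 m).
It also fails if it takes over 72 s, if anything falls off the work surface, if the arm or the gripper's body presses on something with over 40 N, if the wrist force passes 120 N, or if a joint passes its speed limit or range.

## Robot

A 6-joint arm with a two-finger parallel gripper is mounted at the origin on the work surface. World frame = base frame: x ahead of the robot, y to its left, z up, the work surface at z = 0. Lengths are in m, angles in rad, forces in N, time in s.
With the tool pointing down it reaches from about 0.375 to 0.925 m from the base axis. Payload 5.7 kg.
Tool frame: the origin (TCP) lies midway between the tips of the shut fingers; the grasp point (between the pads) lies 19 mm behind it; z points along the fingers, x is the direction in which the jaws open and shut, and the axes are right-handed (so a half turn about z gives the same grasp; the last joint's range is limited). The gripper opens to 88 mm and grips with 3 to 60 N. Pads are 20 mm wide; open, the fingers measure 115 mm over their backs; the gripper's body (75 mm by 178 mm) begins 61 mm behind the grasp point.
Start: joints at [-1.271, 0.359, 1.51, -0, 1.272, -0.115], TCP at [0.242, -0.549, 0.223] pointing down, gripper open.
Joint ranges: [-2.97, 2.97], [-1.01, 2.36], [0.21, 2.38], [-0.96, 4.11], [0.2, 2.71], [-2.98, 2.98]. Speed limits (rad/s): [2.39, 2.39, 3.14, 3.14, 3.14, 3.14].

## Interface

Orientations are given as a unit quaternion [x, y, z, w].
In Python, from bench import move_ptp, servo_line, goto_joints, move_gripper, sleep, inverse_kinematics, capture, PlanningError, close_job, spot_in, silhouettes, current_clock, current_joint_pos, current_qvel, current_joint_torque, current_position, current_orientation, current_force, current_torque, current_finger_gap gives the robot as it stands. Calls block until the motion is done:
- move_ptp(position, orientation): joint-space move of the TCP to a pose.
- servo_line(position, orientation=None, rate=0.15, contact_N=None): straight line of the TCP; orientation=None keeps the orientation; rate is the mean speed in m/s. With contact_N (N) it stops when the force on the tool has changed by that much, and returns True; else False.
- goto_joints(angles): joint-space move.
- move_gripper(opening): finger opening in m; the grip force is fixed at half the most; returns when the fingers have stopped.
- sleep(seconds).
- inverse_kinematics(position, orientation): joint angles nearest the present ones, or None.
- capture(name): name is "scene" or "top" or "wrist"; returns a dict with "image" (400x640x3 uint8, blue, green, red), "range_z" (400x640 float32, m along the optical axis (not along the pixel's ray), 0 where there is no reading), "intrinsics" (3x3 intrinsics, pixels), "R" (3x3) and "t" (3): a world point X has camera coordinates R X + t. Camera axes: x right, y down, z forward; pixel columns grow to the right and rows downward; lengths in m; the calibration is good to about 2 mm. A picture is of the moment at which its call begins.
A pose or a line that the arm cannot do raises PlanningError and nothing moves.
- close_job(): hands the job in, once; it reports no verdict.
Trained networks look in the newest picture that a camera, given by its name, has taken for a name from the list of things; names that differ only in an ending like _2 or _b are one class to them, and where a whole thing is asked for, a point or a joint stands for the part that bears it (a point fixed in the world has none). Each returns a list of dicts, best first, with "conf" (0 to 1); they miss things now and then, are a little off and sometimes report something else, mostly with a low value. They report only what shows in the picture. A call takes as long as a camera call.
- spot_in(camera, query): "xy" ([column, row] in pixels, amid what is visible of it).
- silhouettes(camera, query): "region" (400x640 bool, what is visible of it) and "xy" ([column, row] in pixels, amid what is visible of it).
Readings, each from a call of its own:
- current_clock(): time.
- current_joint_pos(): joint angles.
- current_qvel(): joint speeds.
- current_joint_torque(): joint torques, N m.
- current_position(): TCP position.
- current_orientation(): TCP orientation.
- current_force(): force on the tool from outside, world axes, zero at the start.
- current_torque(): the same for the moment, N m.
- current_finger_gap(): finger opening in m.
Only numpy, scipy, OpenCV 4.12 (cv2) and the standard library are available. Lean on these libraries where they do the work, as an engineer would, in place of code of your own. Each camera call takes 0.05 s, during which the arm holds its last target.

## Working session

There is one attempt and no reset: what is moved stays moved. The work goes in short steps, each a Python script; the robot and the scene stay as the last script left them, time stands still between calls to the robot, and variables do not carry over. Pictures are saved under pics/ and viewed, and the job is handed in when it is done.

```bash
ls; mkdir -p pics
python3 - <<'E'
from bench import *
import cv2
for n in ["scene","top","wrist"]:
    c=capture(n); cv2.imwrite(f"pics/{n}0.png",c["image"]); print(n,c["R"].round(3).tolist(),c["t"].round(3),c["intrinsics"].round(1).tolist())
print(current_clock(),current_orientation())
E
```

```text
pics
scene [[-0.09, 0.996, 0.011], [0.607, 0.064, -0.792], [-0.79, -0.065, -0.61]] [ 0.188 -0.193  1.516] [[457.5, 0.0, 320.9], [0.0, 457.5, 198.2], [0.0, 0.0, 1.0]]
top [[-0.03, -0.999, -0.015], [-0.998, 0.031, -0.061], [0.062, 0.013, -0.998]] [-0.101  0.493  0.977] [[362.8, 0.0, 323.3], [0.0, 362.8, 196.2], [0.0, 0.0, 1.0]]
wrist [[0.402, -0.916, -0.001], [-0.877, -0.385, 0.286], [-0.262, -0.114, -0.958]] [-0.6   -0.034  0.392] [[333.3, 0.0, 322.5], [0.0, 333.3, 199.0], [0.0, 0.0, 1.0]]
0.15 [ 8.37555973e-01 -5.46351079e-01 -5.31187040e-04 -4.55939339e-04]
```

View pics/scene0.png

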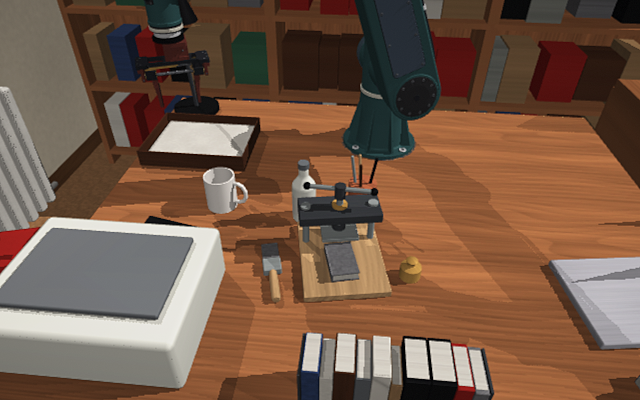

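View pics/top0.png

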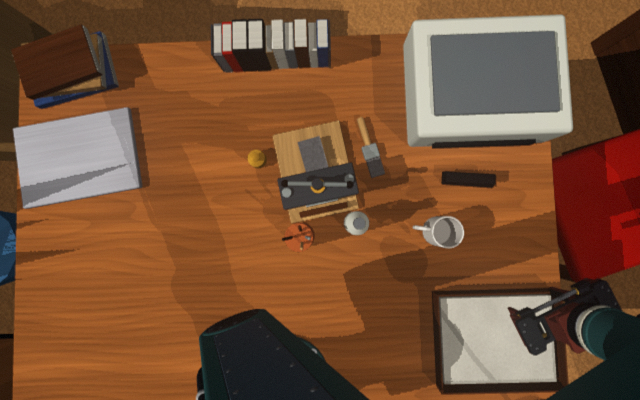

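View pics/wrist0.png

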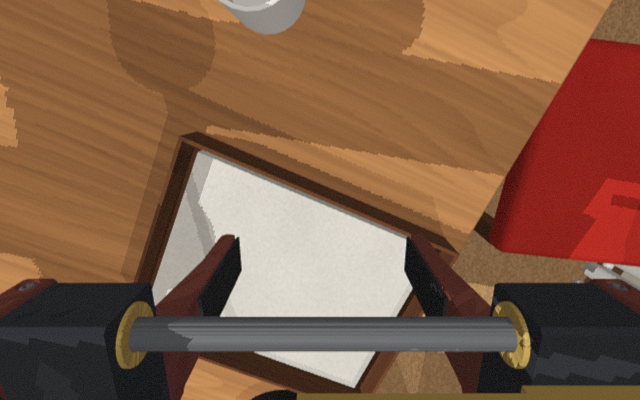

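The top view shows the press with its base at about (275-358, 123-220), the beam at (318,186), the handle bar from (288,185) to (350,181) and the book at (313,153). The glue is at (356,222), the pot at (299,236), the weight at (257,158) and the brush at (369,146). Next I'll measure these with depth.

```bash
cat > h.py <<'E'
from bench import *
import numpy as np, cv2
def cloud(c):
    K=c["intrinsics"];d=c["range_z"];v,u=np.mgrid[0:400,0:640]
    P=np.stack([(u-K[0,2])*d/K[0,0],(v-K[1,2])*d/K[1,1],d],-1)
    W=(P-c["t"])@c["R"]; W[d<=0]=np.nan
    return W
def proj(c,X):
    p=(c["R"]@np.asarray(X).T).T+c["t"]; p=p@c["intrinsics"].T; return p[:,:2]/p[:,2:]
def ray(c,uv,z):
    K=c["intrinsics"]; d=np.array([(uv[0]-K[0,2])/K[0,0],(uv[1]-K[1,2])/K[1,1],1]); d=c["R"].T@d; o=-c["R"].T@c["t"]
    return o+d*(z-o[2])/d[2]
E
python3 - <<'E'
from h import *
for n in ["top","scene"]:
    c=capture(n);W=cloud(c)
    for q in ["press","book","handle","beam","end_a","glue","pencil_pot","brush","weight","mug","stapler","platen"]:
        for s in silhouettes(n,q)[:3]:
            p=W[s["region"]];p=p[~np.isnan(p[:,0])]
            if len(p)<3: continue
            print(n,q,round(s["conf"],2),np.round(s["xy"]),len(p),np.median(p,0).round(3),np.percentile(p[:,2],[2,98]).round(3))
            np.save(f"{n}_{q}.npy",s["region"]) if s is not None and s["conf"]>.5 else 0
c=capture("top");W=cloud(c)
roi=np.zeros((400,640),bool);roi[115:245,240:400]=1
for nm,lo,hi in [("base",.010,.026),("book",.034,.047),("beam",.113,.124),("bar",.15,.2)]:
    m=roi&(W[...,2]>lo)&(W[...,2]<hi)
    n,l,st,ce=cv2.connectedComponentsWithStats(m.astype(np.uint8))
    for i in range(1,n):
        if st[i,4]>25:
            p=W[l==i]; r=cv2.minAreaRect(p[:,:2].astype(np.float32)*1000); print(nm,st[i],ce[i].round(1),p.mean(0).round(4),r)
cv2.imwrite("pics/t1.png",cv2.resize(c["image"][110:250,240:400],None,fx=5,fy=4,interpolation=2)[:600])
E
```

```text
top press 0.68 [316. 174.] 5777 [ 0.529 -0.099  0.022] [0.014 0.175]
top book 0.92 [311. 154.] 733 [ 0.603 -0.09   0.039] [0.035 0.043]
top book 0.41 [317. 189.] 240 [ 0.508 -0.105  0.174] [0.168 0.179]
top handle 0.72 [318. 185.] 402 [ 0.509 -0.107  0.172] [0.148 0.179]
top beam 0.75 [315. 174.] 5868 [ 0.53  -0.1    0.021] [0.012 0.175]
top end_a 0.67 [317. 184.] 389 [ 0.509 -0.107  0.172] [0.156 0.179]
top glue 0.83 [353. 223.] 474 [ 0.416 -0.194  0.118] [0.045 0.171]
top pencil_pot 0.57 [297. 238.] 697 [ 0.386 -0.053  0.099] [0.011 0.171]
top brush 0.59 [371. 154.] 727 [ 0.603 -0.247  0.017] [-0.     0.022]
top brush 0.43 [311. 154.] 702 [ 0.603 -0.089  0.039] [0.035 0.043]
top weight 0.62 [259. 159.] 279 [0.594 0.059 0.033] [0.004 0.053]
top mug 0.95 [445. 230.] 1132 [ 0.386 -0.433  0.042] [0.    0.096]
top stapler 0.68 [468. 180.] 724 [ 0.522 -0.506  0.037] [0.006 0.047]
top stapler 0.25 [298. 238.] 695 [ 0.386 -0.053  0.099] [0.012 0.171]
top platen 0.71 [355. 224.] 492 [ 0.416 -0.194  0.117] [0.    0.171]
scene press 0.9 [340. 238.] 7798 [ 0.548 -0.096  0.019] [0.007 0.172]
sc
[... 1811 characters left out ...]
.550409317016602)
beam [ 277  163   82   47 1927] [317.7 186.4] [ 0.5078 -0.1042  0.1192] ((509.3317565917969, -103.86011505126953), (79.96595001220703, 189.90943908691406), 10.560869216918945)
beam [347 213  21  21 149] [356.8 222.9] [ 0.4159 -0.1966  0.118 ] ((416.1355285644531, -198.0980224609375), (48.184505462646484, 46.765472412109375), 42.83912658691406)
bar [281 179  73  12 416] [317.6 183.9] [ 0.5088 -0.1056  0.1726] ((508.0395812988281, -103.95565795898438), (166.51089477539062, 23.29360580444336), 86.60440063476562)
bar [353 218  13  12 118] [358.9 223.4] [ 0.4153 -0.1975  0.1688] ((414.9847106933594, -197.95211791992188), (26.98168182373047, 25.28970718383789), 88.28179168701172)
```

```bash
cat >> h.py <<'E'
from scipy.spatial.transform import Rotation as Rt
A=np.deg2rad(10.6)
S=np.array([.5093,-.1039]); EX=-np.array([np.cos(A),np.sin(A)]); EY=np.array([-EX[1],EX[0]])
def pw(x,y,z): return np.r_[S+EX*x+EY*y,z]      # press -> world
def wp(P): d=np.asarray(P)[...,:2]-S; return np.stack([d@EX,d@EY],-1)
def tool(lean,yaw=0.,flip=1):
    # tool z leaning towards press back; jaws along press y rotated by yaw
    c,s=np.cos(yaw),np.sin(yaw)
    ex=np.r_[EX*c+EY*s,0]; ey=np.r_[-EX*s+EY*c,0]
    z=ex*np.sin(lean)-np.array([0,0,1])*np.cos(lean); x=ey*flip; y=np.cross(z,x)
    return Rt.from_matrix(np.c_[x,y,z]).as_quat()
def book(n="top",c=None):
    c=c or capture(n);W=cloud(c);v=wp(W)
    m=(W[...,2]>.034)&(W[...,2]<.047)&(v[...,0]>-180)&(v[...,0]<.045)&(v[...,0]>-.18)&(abs(v[...,1])<.09)
    k,l,st,ce=cv2.connectedComponentsWithStats(m.astype(np.uint8)); i=1+np.argmax(st[1:,4])
    p=v[l==i]; r=cv2.minAreaRect((p*1000).astype(np.float32)); return r,cv2.boxPoints(r)
E
python3 - <<'E'
from h import *
for n in ["top","scene"]:
    r,b=book(n); print(n,r,b.round(1).tolist())
print("glue",wp([.415,-.198]),"pot",wp([.386,-.053]),"weight",wp([.60,.06]))
q0=current_joint_pos()
for f in (1,-1):
  for L in (25,30):
    for x in (-.175,-.155,-.059): print(f,L,x,np.round(inverse_kinematics(pw(x,0,.028),tool(np.deg2rad(L),0,f)) if inverse_kinematics(pw(x,0,.028),tool(np.deg2rad(L),0,f)) is not None else [0],2))
  for a in np.arange(0,6.3,.8):
    q=inverse_kinematics(pw(.06*np.cos(a),.06*np.sin(a),.145),tool(0,0,f)); print(f,a,None if q is None else q.round(2))
E
```

```text
top ((-93.17212677001953, 3.8509140014648438), (89.16214752197266, 61.939537048339844), 3.684753894805908) [[-139.6999969482422, 31.899999618530273], [-135.6999969482422, -29.899999618530273], [-46.70000076293945, -24.200000762939453], [-50.70000076293945, 37.599998474121094]]
scene ((-88.55958557128906, 3.708322525024414), (104.27129364013672, 62.395301818847656), 3.8289244174957275) [[-142.6999969482422, 31.399999618530273], [-138.5, -30.899999618530273], [-34.5, -23.899999618530273], [-38.599998474121094, 38.29999923706055]]
glue [0.11000063 0.0751476 ] pot [ 0.1118328  -0.07271261] weight [-0.11930186 -0.14441872]
1 25 -0.175 [-0.13  0.91  1.06 -0.13  1.59  1.28]
1 25 -0.155 [-0.14  0.88  1.12 -0.14  1.56  1.28]
1 25 -0.059 [-0.18  0.77  1.38 -0.15  1.4   1.26]
1 30 -0.175 [-0.12  0.96  0.97 -0.15  1.71  1.28]
1 30 -0.155 [-0.13  0.93  1.04 -0.16  1.67  1.28]
1 30 -0.059 [-0.17  0.82  1.31 -0.17  1.51  1.27]
1 0.0 [-0.4   0.26  1.89 -0.    0.99  0.99]
1 0.8 [-0.45  0.31  1.81 -0.    1.02  0.94]
1 1.6 [-0.43  0.37  1.72 -0.    1.06  0.96]
1 2.4000000000000004 [-0.36  0.41  1.65 -0
[... 231 characters left out ...]
175 [-0.13  0.91  1.06 -0.13  1.59 -1.86]
-1 25 -0.155 [-0.14  0.88  1.12 -0.14  1.56 -1.87]
-1 25 -0.059 [-0.18  0.77  1.38 -0.15  1.4  -1.88]
-1 30 -0.175 [-0.12  0.96  0.97 -0.15  1.71 -1.86]
-1 30 -0.155 [-0.13  0.93  1.04 -0.16  1.67 -1.86]
-1 30 -0.059 [-0.17  0.82  1.31 -0.17  1.51 -1.87]
-1 0.0 [-0.4   0.26  1.89 -0.    0.99 -2.15]
-1 0.8 [-0.45  0.31  1.81 -0.    1.02 -2.21]
-1 1.6 [-0.43  0.37  1.72 -0.    1.06 -2.18]
-1 2.4000000000000004 [-0.36  0.41  1.65 -0.    1.09 -2.11]
-1 3.2 [-0.28  0.4   1.65 -0.    1.08 -2.03]
-1 4.0 [-0.22  0.36  1.73 -0.    1.05 -1.98]
-1 4.800000000000001 [-0.23  0.3   1.82 -0.    1.02 -1.99]
-1 5.6000000000000005 [-0.31  0.26  1.89 -0.    0.99 -2.07]
```

View pics/t1.png

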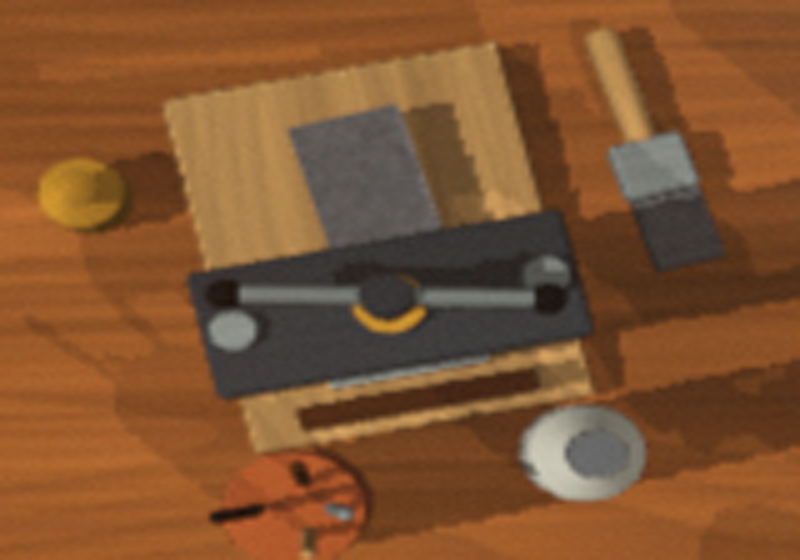

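Both cameras put the book's front edge mid at press x ≈ -140 mm, y ≈ +1 mm, with a yaw of +3.7°. The handle is at about 0.24 rad. The crop shows the bar across the beam and a free front end on the book. I'll approach high and push with two spread fingers.

Run:
```python
from h import *
c=capture("top");W=cloud(c); print("box",np.nanmax(W[10:150,400:580,2]))
p=current_position(); 
servo_line([p[0],p[1],.36],rate=.3)
print(current_clock())
L=np.deg2rad(26); q=tool(L,0,1)
move_ptp(pw(-.20,.002,.30),q)
move_gripper(.036)
servo_line(pw(-.185,.002,.06),q,rate=.2)
servo_line(pw(-.185,.002,.028),q,rate=.08)
print(current_clock(),current_position(),pw(-.185,.002,.028),current_finger_gap(),current_force())
for n in ["scene","wrist"]:
    c=capture(n); cv2.imwrite(f"pics/{n}2.png",c["image"])
```

```text
box 0.1470401879580292
2.2583
7.4917 [ 0.69100259 -0.07178222  0.02724249] [ 0.69151094 -0.07183487  0.028     ] 0.03618411000082485 [-0.07670698  0.18562881  0.1207723 ]
```

View pics/scene2.png

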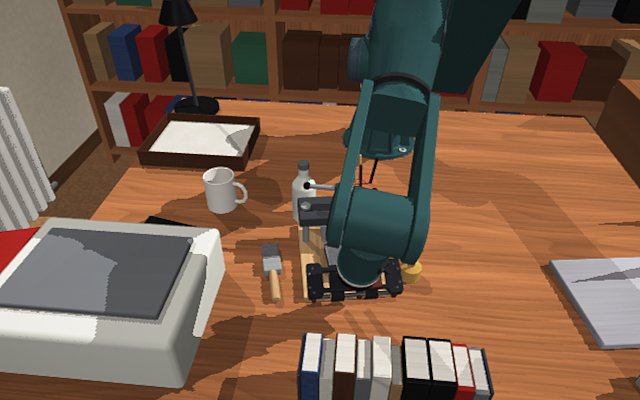

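View pics/wrist2.png

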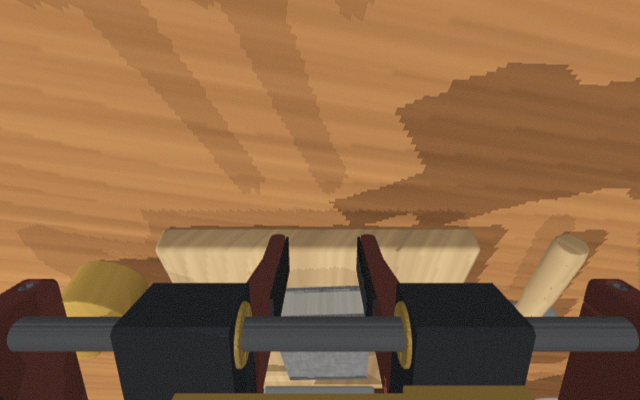

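The wrist picture shows both fingertips at (285,240) and (365,240) in front of the book's front end at (325,290), roughly central. I'll push in stages.

Run:
```python
from h import *
q=tool(np.deg2rad(26),0,1)
print(servo_line(pw(-.085,.001,.028),q,rate=.07,contact_N=8),wp(current_position()),current_force(),current_clock())
for n in ["scene","wrist","top"]:
    c=capture(n); cv2.imwrite(f"pics/{n}3.png",c["image"])
    try: print(n,book(n,c))
    except Exception as e: print(n,e)
```

```text
False [-0.08527596  0.00098672] [0.28729309 0.40233555 0.02752771] 9.1667
scene (((-101.15458679199219, -19.804729461669922), (12.560371398925781, 6.146086692810059), 15.134122848510742), array([[-108.019264,  -18.477896],
       [-106.41465 ,  -24.410818],
       [ -94.28991 ,  -21.131563],
       [ -95.89452 ,  -15.198641]], dtype=float32))
wrist (((-73.71033477783203, 2.3049259185791016), (66.6710205078125, 53.817203521728516), 0.33970552682876587), array([[-107.204796,   29.01541 ],
       [-106.88572 ,  -24.800848],
       [ -40.215874,  -24.405558],
       [ -40.53495 ,   29.4107  ]], dtype=float32))
top (((-66.06893157958984, 0.5434989929199219), (61.6748161315918, 33.75314712524414), 85.15507507324219), array([[-85.48971 , -28.758345],
       [-51.85716 , -31.609106],
       [-46.648155,  29.845343],
       [-80.2807  ,  32.696106]], dtype=float32))
```

View pics/scene3.png

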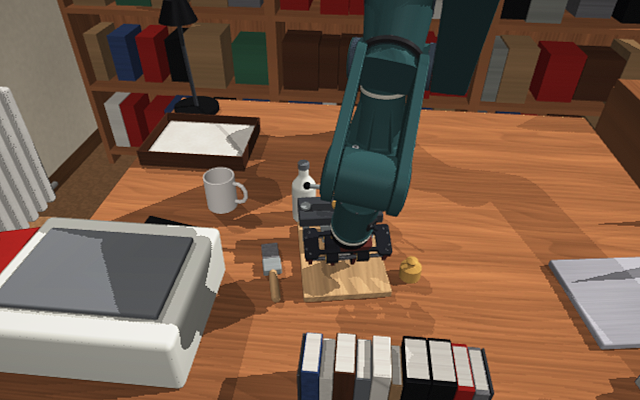

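View pics/wrist3.png

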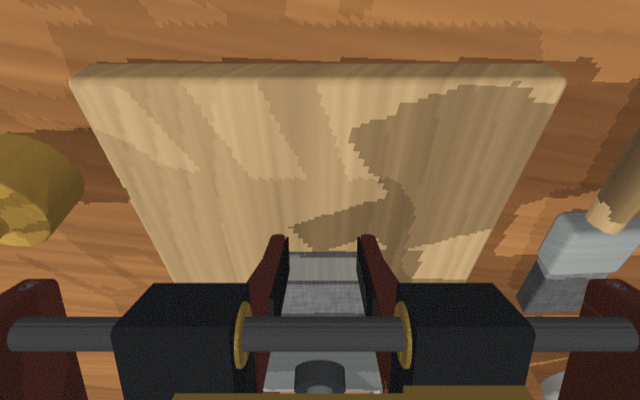

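The book is in front of the fingers, square (about 0°) and central (y ≈ 1 mm). Now I'll push it home against the stop.

Run:
```python
from h import *
q=tool(np.deg2rad(26),0,1)
r=servo_line(pw(-.050,.0005,.028),q,rate=.03,contact_N=9)
print(r,wp(current_position()),current_force(),current_clock())
for n in ["wrist"]:
    c=capture(n); cv2.imwrite(f"pics/{n}4.png",c["image"])
servo_line(pw(-.085,.0005,.030),q,rate=.1)
for n in ["scene","wrist","top"]:
    c=capture(n); cv2.imwrite(f"pics/{n}5.png",c["image"])
    try: print(n,book(n,c))
    except Exception as e: print(n,e)
```

```text
True [-0.06116759  0.00072178] [ 1.34884348 -0.0935859   1.63095434] 10.15
scene (((-99.4300537109375, -20.06273078918457), (14.75153636932373, 5.625646591186523), 13.920828819274902), array([[-107.2659  ,  -19.106993],
       [-105.912476,  -24.567408],
       [ -91.59421 ,  -21.018469],
       [ -92.94763 ,  -15.558054]], dtype=float32))
wrist (((-44.57590103149414, 1.1928291320800781), (17.17483901977539, 50.29784393310547), 0.35527774691581726), array([[-53.319096,  26.28802 ],
       [-53.007214, -24.008856],
       [-35.832706, -23.90236 ],
       [-36.14459 ,  26.394514]], dtype=float32))
top (((43.423927307128906, 0.06840324401855469), (59.98149871826172, 3.15128493309021), 89.87897491455078), array([[ 41.78494 , -29.918951],
       [ 44.936214, -29.925608],
       [ 45.062916,  30.055758],
       [ 41.91164 ,  30.062414]], dtype=float32))
```

View pics/wrist5.png

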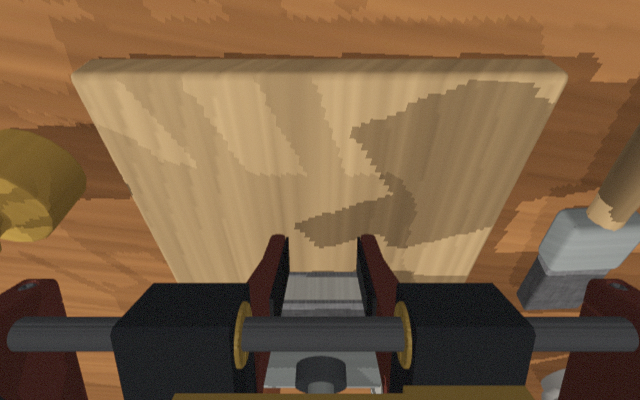

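Run:
```python
from h import *
c=capture("top");W=cloud(c);v=wp(W)
m=(abs(v[...,1])<.02)&(v[...,0]>.038)&(v[...,0]<.075)&(W[...,2]<.1)
o=np.c_[v[m]*1000,W[m][:,2]*1000]; o=o[np.argsort(o[:,0])]; print(o[:,[0,2]].round(0).astype(int).tolist())
cv2.imwrite("pics/t6.png",cv2.resize(c["image"][150:230,270:370],None,fx=7,fy=7,interpolation=2))
```

```text
[[38, 54], [38, 53], [38, 54], [39, 55], [39, 56], [39, 54], [39, 58], [39, 54], [39, 55], [39, 52], [40, 54], [40, 54], [40, 98], [40, 100], [40, 57], [40, 54], [41, 57], [41, 56], [41, 53], [41, 54], [41, 53], [41, 56], [42, 56], [42, 38], [42, 53], [42, 54], [42, 39], [42, 47], [42, 54], [42, 57], [42, 40], [42, 41], [43, 38], [43, 35], [43, 42], [43, 39], [43, 35], [43, 39], [44, 42], [44, 41], [44, 38], [44, 41], [44, 38], [44, 39], [45, 41], [45, 38], [45, 41], [45, 40], [45, 40], [45, 38], [46, 38], [46, 39], [46, 40], [46, 38], [46, 36], [47, 39], [47, 41], [47, 42], [47, 39], [47, 39], [47, 40], [47, 38], [48, 42], [48, 38], [48, 42], [48, 40], [49, 38], [49, 40], [49, 40], [49, 39], [49, 40], [49, 38], [49, 37], [50, 40], [50, 35], [50, 38], [50, 38], [51, 38], [51, 36], [51, 41], [51, 37], [51, 38], [52, 43], [52, 41], [52, 41], [52, 36], [52, 41], [52, 39], [52, 41], [53, 39], [53, 37], [53, 38], [53, 39], [53, 38], [53, 37], [54, 40], [54, 41], [54, 38], [54, 41], [55, 42], [55, 39], [55, 40], [55, 39], [55, 43], [55, 38], [55, 42], [56, 39], [56, 36], [56, 40], [56, 39]
[... 371 characters left out ...]
 [63, 40], [63, 39], [63, 40], [63, 41], [64, 39], [64, 39], [64, 41], [64, 38], [64, 38], [64, 36], [65, 40], [65, 37], [65, 40], [65, 39], [65, 38], [66, 38], [66, 39], [66, 41], [66, 37], [66, 27], [66, 27], [66, 19], [66, 17], [66, 19], [67, 16], [67, 14], [67, 20], [67, 19], [68, 19], [68, 17], [68, 18], [68, 14], [68, 17], [68, 20], [68, 17], [68, 16], [69, 18], [69, 15], [69, 18], [69, 15], [70, 16], [70, 18], [70, 17], [70, 17], [70, 16], [71, 18], [71, 18], [71, 18], [71, 14], [71, 17], [71, 17], [72, 19], [72, 15], [72, 18], [72, 20], [72, 18], [73, 17], [73, 17], [73, 16], [73, 17], [73, 17], [73, 17], [74, 13], [74, 19], [74, 18], [74, 16], [74, 15], [75, 16], [75, 12], [75, 13]]
```

View pics/t6.png

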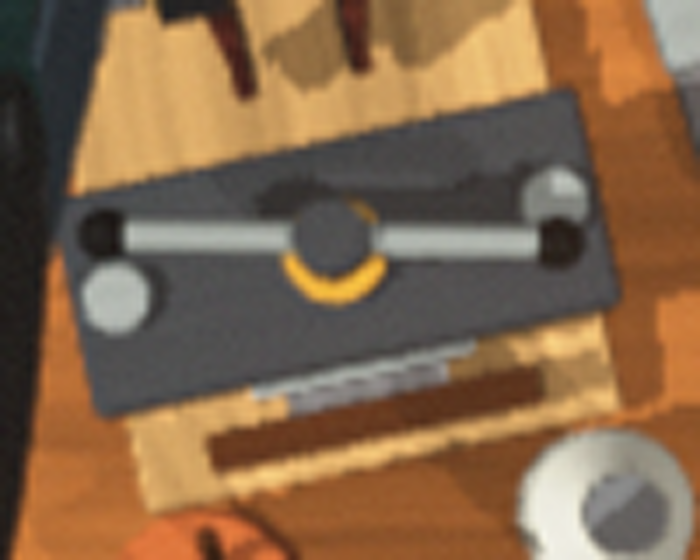

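Run:
```python
from h import *
acc=0
for _ in range(6):
    c=capture("top"); acc=acc+c["image"].astype(float)/6
for yy in (-.022,-.01,0,.01,.022):
    xs=np.arange(.038,.072,.002); X=np.array([pw(x,yy,.040) for x in xs]); uv=proj(c,X).astype(np.float32)
    s=cv2.remap(acc.astype(np.float32),uv[None,:,0],uv[None,:,1],cv2.INTER_LINEAR)[0]
    print(yy,[(int(x*1000),int(a[0]),int(a[2]-a[0])) for x,a in zip(xs,s)])
xx=.045; ys=np.arange(-.045,.046,.003); X=np.array([pw(xx,y,.040) for y in ys]); uv=proj(c,X).astype(np.float32)
s=cv2.remap(acc.astype(np.float32),uv[None,:,0],uv[None,:,1],cv2.INTER_LINEAR)[0]
print([(int(round(y*1000)),int(a[2]-a[0])) for y,a in zip(ys,s)])
```

```text
-0.022 [(38, 144, 3), (40, 149, 3), (42, 139, 4), (44, 134, 5), (46, 132, 5), (48, 113, 15), (50, 71, 42), (52, 38, 66), (54, 30, 74), (56, 31, 73), (58, 31, 72), (60, 31, 71), (62, 33, 72), (64, 54, 87), (66, 80, 104), (68, 104, 119), (70, 108, 119)]
-0.01 [(38, 153, 3), (40, 155, 4), (42, 137, 6), (44, 130, 7), (46, 127, 8), (48, 109, 17), (50, 69, 43), (52, 38, 66), (54, 31, 73), (56, 31, 73), (58, 31, 72), (60, 32, 71), (62, 33, 71), (64, 57, 89), (66, 87, 107), (68, 111, 119), (70, 112, 119)]
0 [(38, 142, 3), (40, 157, 3), (42, 131, 6), (44, 127, 7), (46, 124, 9), (48, 109, 15), (50, 69, 41), (52, 43, 62), (54, 31, 72), (56, 31, 72), (58, 32, 70), (60, 32, 70), (62, 35, 72), (64, 54, 84), (66, 83, 104), (68, 106, 117), (70, 114, 119)]
0.01 [(38, 140, 3), (40, 145, 4), (42, 114, 6), (44, 118, 6), (46, 110, 8), (48, 89, 16), (50, 56, 35), (52, 37, 55), (54, 30, 64), (56, 30, 65), (58, 30, 65), (60, 30, 67), (62, 36, 72), (64, 50, 80), (66, 81, 101), (68, 105, 113), (70, 114, 118)]
0.022 [(38, 128, 4), (40, 127, 5), (42, 100, 8), (44, 108, 7), (46, 104, 9), (48, 88, 17), (50, 57, 35), (52, 37, 54), (54, 31, 60), (56, 31, 60), (58, 30, 60), (60, 30, 61), (62, 33, 64), (64, 45, 70), (66, 70, 90), (68, 91, 105), (70, 96, 109)]
[(-45, 119), (-42, 115), (-39, 114), (-36, 116), (-33, 105), (-30, 35), (-27, 6), (-24, 5), (-21, 5), (-18, 6), (-15, 7), (-12, 7), (-9, 7), (-6, 6), (-3, 6), (0, 7), (3, 6), (6, 7), (9, 7), (12, 6), (15, 8), (18, 7), (21, 7), (24, 7), (27, 7), (30, 20), (33, 71), (36, 80), (39, 76), (42, 74), (45, 73)]
```

The grey of the book gives way directly to the dark stop at x ≈ 49.5 mm at all five y values, and the sides lie at ±31 mm. The book is therefore home, square and central. Next I'll back off and start on the handle with shut fingers.

```bash
cat >> h.py <<'E'
def fing(th,r=.050,extra=0.):
    phi=np.pi/2-th; u=np.array([np.cos(phi),np.sin(phi)]); m=np.array([-u[1],u[0]])
    h=.010*abs(m[0])+.0135*abs(m[1])+.0055+extra
    p=r*u+h*m; return pw(p[0],p[1],.168-.0018*th-.018)
def bar(c):
    W=cloud(c);v=wp(W); m=(W[...,2]>.145)&(W[...,2]<.19)&(np.hypot(v[...,0],v[...,1])<.088)
    p=v[m]; _,_,V=np.linalg.svd(p-p.mean(0)); a=np.arctan2(V[0,1],V[0,0]); return (np.pi/2-a)%np.pi, len(p), p.mean(0)
E
python3 - <<'E'
from h import *
q=tool(np.deg2rad(26),0,1); q0=tool(0,0,1)
servo_line(pw(-.16,0,.06),q,rate=.25)
servo_line(pw(-.20,0,.26),q,rate=.3)
move_gripper(0)
print(bar(capture("top")),current_clock())
s=fing(.24,extra=.012)
move_ptp(np.r_[s[:2],.25],q0)
servo_line(s,q0,rate=.2,contact_N=8)
print(current_position(),s,current_force(),current_clock())
for n in ["scene","top"]:
    c=capture(n); cv2.imwrite(f"pics/{n}7.png",c["image"][100:330,200:480] if n=="scene" else c["image"])
E
```

```text
(np.float64(0.23118743783822682), 419, array([0.00093233, 0.00165987])) 13.1417
[ 0.53862683 -0.15551409  0.14959249] [ 0.536928   -0.15549665  0.149568  ] [1.06105943 0.4248354  0.41544631] 14.6
```

View pics/scene7.png

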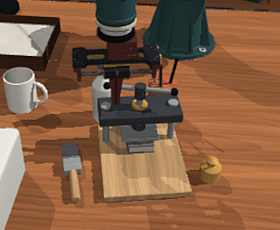

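The crop shows the gripper at (115,60) with its fingertips in front of the +y arm of the bar, and the book flush under the plate. I'll start with a short wind and then check it.

```bash
cat >> h.py <<'E'
def wind(a,b,step=.2,rate=.09,cn=15,**k):
    q0=tool(0,0,1); n=max(1,int(np.ceil((b-a)/step)))
    for t in np.linspace(a,b,n+1)[1:]:
        if servo_line(fing(t,**k),q0,rate=rate,contact_N=cn): print("contact at",t,current_force()); return t
    return None
E
python3 - <<'E'
from h import *
print(wind(.2,1.2),current_force(),current_clock())
c=capture("top");print(bar(c)); cv2.imwrite("pics/top8.png",c["image"][110:260,220:420].repeat(3,0).repeat(3,1))
c=capture("scene"); cv2.imwrite("pics/scene8.png",c["image"][100:330,200:480])
E
```

```text
None [ 0.89575496 -0.00843029  0.12157776] 16.125
(np.float64(1.165902712744428), 17, array([-0.05351903, -0.02778551]))
```

View pics/top8.png

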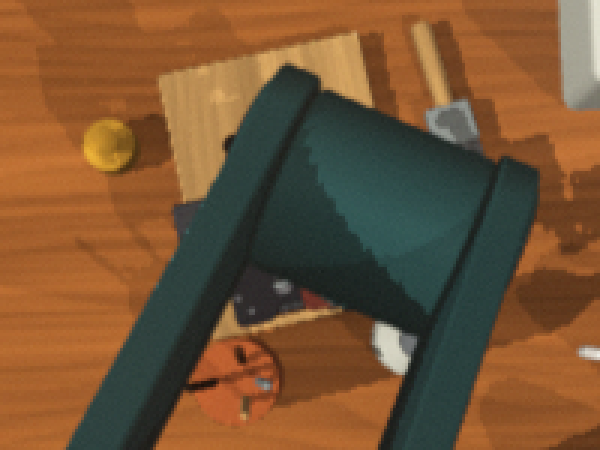

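The bar follows: its free ball shows at crop (228,145), and the partial fit reads about 1.17 rad. I'll continue.

Run:
```python
from h import *
print(wind(1.2,3.6),current_force(),current_clock())
c=capture("top");print(bar(c)); cv2.imwrite("pics/top9.png",c["image"][110:260,220:420].repeat(3,0).repeat(3,1))
c=capture("scene");print(bar(c)); cv2.imwrite("pics/scene9.png",c["image"][100:330,200:480].repeat(2,0).repeat(2,1))
```

```text
None [-0.54651759 -0.10575431 -0.81732537] 19.65
(np.float64(0.4677791097770383), 119, array([0.0215918 , 0.04882827]))
(np.float64(0.3627442154349161), 616, array([-0.00868772, -0.01140381]))
```

View pics/scene9.png

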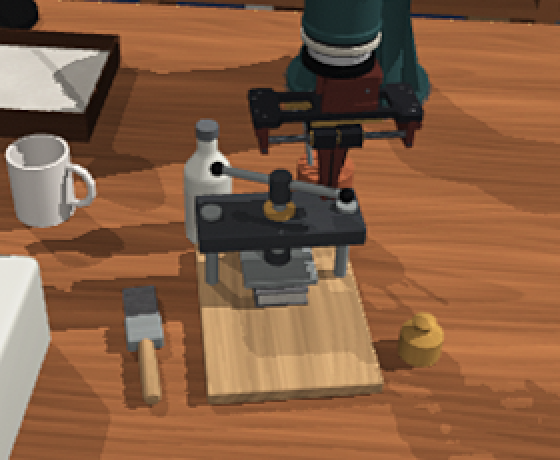

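The handle is at about 3.56 rad, with its balls at crop (217,168) and (347,193). The finger is behind the right arm of the bar, the glue and pot are untouched, and the book is in place under the plate. I'll continue to the stop.

Run:
```python
from h import *
print(wind(3.6,5.8),current_force(),current_clock())
print(wind(5.8,6.5,step=.1,rate=.03,cn=9),current_force(),current_position(),fing(6.2),current_clock())
c=capture("top");print(bar(c))
c=capture("scene");print(bar(c)); cv2.imwrite("pics/scene10.png",c["image"][100:330,200:480].repeat(2,0).repeat(2,1))
```

```text
None [-0.25578602 -1.046567    0.34485159] 22.7333
contact at 6.2375 [3.17114053 2.0744133  0.40013132]
6.2375 [3.17114053 2.0744133  0.40013132] [ 0.54034163 -0.14685228  0.13898833] [ 0.53854351 -0.14771723  0.13884   ] 24.2667
(np.float64(3.125167694976837), 167, array([ 0.00600258, -0.03434213]))
(np.float64(2.931488158169367), 583, array([-0.01353729,  0.00974786]))
```

View pics/scene10.png

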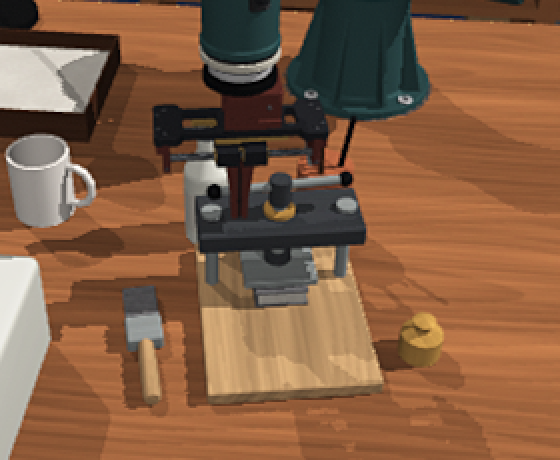

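It stopped firmly at about 6.2 rad. I'll confirm with one more gentle push, then let go and inspect.

Run:
```python
from h import *
p=current_position()
print(wind(6.2,6.5,step=.15,rate=.03,cn=14),current_position()-p,current_force())
q0=tool(0,0,1)
servo_line(fing(6.2,extra=.02),q0,rate=.08)
t=current_position(); servo_line(np.r_[t[:2],.30],q0,rate=.25)
move_ptp(pw(-.02,.33,.36),q0)
print(current_clock(),current_force())
c=capture("top");print(bar(c)); cv2.imwrite("pics/top11.png",c["image"][110:260,220:420].repeat(3,0).repeat(3,1))
W=cloud(c);v=wp(W); m=np.hypot(v[...,0],v[...,1])<.085
acc=c["image"].astype(np.float32)
for yy in (-.022,0,.022):
    xs=np.arange(.042,.060,.002);uv=proj(c,np.array([pw(x,yy,.040) for x in xs])).astype(np.float32)
    s=cv2.remap(acc,uv[None,:,0],uv[None,:,1],cv2.INTER_LINEAR)[0]; print(yy,[(int(x*1000),int(a[2]-a[0])) for x,a in zip(xs,s)])
for n in ["glue","pencil_pot","brush","weight","mug","stapler"]:
    s=silhouettes("top",n)
    if s: pp=W[s[0]["region"]]; print(n,np.round(s[0]["conf"],2),np.nanmedian(pp,0).round(3))
c=capture("scene");print(bar(c)); cv2.imwrite("pics/scene11.png",c["image"][100:330,200:480].repeat(2,0).repeat(2,1))
```

```text
contact at 6.35 [3.23157056 2.13179535 0.79507756]
6.35 [ 7.95456551e-05 -4.84881355e-05  1.64734884e-04] [3.23157056 2.13179535 0.79507756]
26.8917 [ 0.5608922  -0.35993393 -0.0146836 ]
(np.float64(3.059129633736097), 411, array([ 0.00056772, -0.00048683]))
-0.022 [(42, 6), (44, 6), (46, 6), (48, 17), (50, 41), (52, 62), (54, 69), (56, 69), (58, 69)]
0 [(42, 7), (44, 9), (46, 11), (48, 16), (50, 39), (52, 57), (54, 67), (56, 67), (58, 68)]
0.022 [(42, 10), (44, 10), (46, 10), (48, 16), (50, 32), (52, 52), (54, 58), (56, 57), (58, 57)]
glue 0.79 [ 0.416 -0.193  0.119]
pencil_pot 0.82 [ 0.387 -0.055  0.099]
brush 0.67 [ 0.507 -0.101  0.162]
weight 0.83 [0.594 0.06  0.032]
mug 0.7 [ 0.403 -0.387  0.066]
stapler 0.54 [ 0.532 -0.447  0.028]
(np.float64(3.058756439399123), 475, array([-0.00638259,  0.0006579 ]))
```

View pics/scene11.png

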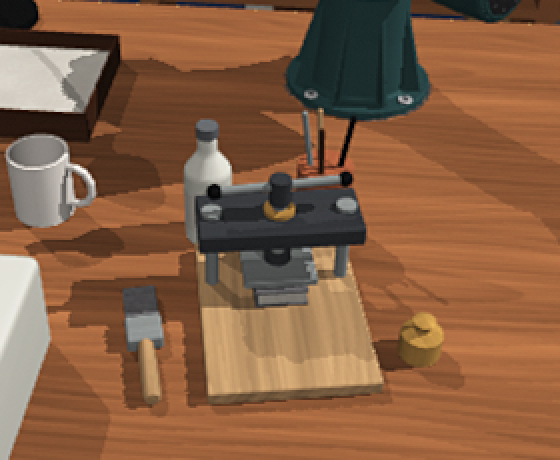

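View pics/top11.png

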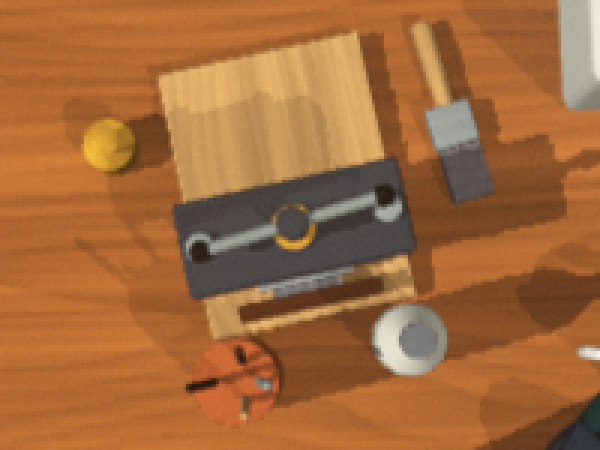

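Both cameras read the handle at π + 3.059 = 6.20 rad. The book still abuts the stop, and the pictures show no bystander moved. The "brush" detection was false, landing on the handle, and the mug and stapler were partly hidden by the arm in the top view. I'm handing in.

Run:
```python
from bench import *
close_job(); print(current_clock())
```

```text
the job is handed in; nothing more can be done
the job is handed in; nothing more can be done
```

The book is home against the back stop with the plate wound down on it. I handed the job in at about 27 s of the 72 s allowed; no verdict is reported.

- **Book:** I pushed it back with two spread fingertips, the tool leaning 26° away from the press, until the force rose against the stop. Its rear edge met the stop with no gap at all five points checked across the book. Its sides lay at about ±31 mm, so it is square and central. A repeat check at three points after winding showed the same.
- **Handle:** I wound it clockwise in one continuous sweep of the shut fingers, rather than changing ends, until it came up hard. A second push did not move it. Both cameras then read 6.20 rad, and I lifted the arm clear of everything.
- **Bystanders:** Glue, pot and weight measured within about 2 mm of where they started. For the brush, the detector mistook the handle for it. The mug and stapler depth readings shifted (46 and 60 mm sideways), which I put down to the arm blocking part of the top view. The final pictures show the brush and mug unmoved. The stapler lay outside the final pictures I viewed, so it was not checked that way, but no contact was felt on the way out.
- **Not measured:** I had no direct reading of the plate's force on the book. I inferred it from the handle being at its stop.

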